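# Latch the pantry cabinet's sliding door open

## Robot

A 6-joint arm with a two-finger parallel gripper is mounted at the origin on the work surface. World frame = base frame: x ahead of the robot, y to its left, z up, the work surface at z = 0. Lengths are in mm, angles in rad, forces in N, time in s.
With the tool pointing down it reaches from about 350 to 975 mm from the base axis. Payload 7.1 kg.
Tool frame: the origin (TCP) lies on the centre line of the jaws, within the pads' length; the fingertips stand 17 mm ahead of it and the grasp point (between the pads) lies 2 mm behind it (tip_extent is the distance from the TCP to the fingertips, in mm); z points along the fingers, y is the line along which they close (so a half turn about z gives the same grasp; the last joint's range is limited). The gripper opens to 88 mm and grips with 3 to 60 N. Pads are 20 mm wide; open, the fingers measure 115 mm over their backs; the gripper's body (75 mm by 178 mm) begins 61 mm behind the grasp point.
Start: joints at [-0.019, 0.423, 1.63, -0, 1.089, -0.019], TCP at [624.984, 0.026, 239.675] pointing down, gripper open.
Joint ranges: [-3, 3], [-0.9, 2.11], [0.09, 2.58], [-1.31, 4.45], [0.11, 2.69], [-2.54, 2.54]. Speed limits (rad/s): [2.39, 2.39, 3.01, 3.14, 3.14, 3.14].

## Interface

Orientations are given as a rotation vector (axis times angle).
In Python, from workcell import get_obs, get_image, camera_model, close_job, look_for, outline_of, pinpoint, tip_extent gives the robot as it stands.
- The arm moves only by the shell command python3 -m jog 'ROWS'. ROWS is text: rows parted by semicolons, each of 7 numbers parted by spaces: the shift along the tool's x, y, z as a fraction of full scale, then the turn, a rotation vector about the tool's x, y, z as a fraction of full scale, then the closure, from -1 (fully open) to 1 (shut). A call has 1 to 8 rows; each row is the pose to reach, as a shift and turn from the pose commanded when the call began, along the tool's axes at that moment; what a row does not reach only later rows make up. Full scale, the value 1, is 0.2 m for a shift and 30 degrees for a turn. A row lasts 1/10 s, in which the tool goes at most 50 mm and 8.59 degrees, less where a joint would pass 70% of its speed; a pose out of reach is approached as far as the arm can. A call with a number of a shift or a turn outside -1 to 1 is refused whole. A call with a gripper value outside its range is refused whole. The fingers move at their own pace and stop on an object; the grip force is fixed at half the most. Time passes only in rows, so rows that repeat a pose let the fingers close. It gives the time, the measured TCP pose, the force, the opening and the grip force at its end, in the units of the state.
- get_obs(): the state, without advancing time (a new reading comes with each control period).
- get_image(name): name is "scene" or "side" or "wrist"; returns the picture (480x640x3 uint8, red, green, blue); there is no depth.
- camera_model(name): a dict with "fx", "fy", "cx", "cy" (pixels), "origin" and "orientation" of the camera in the world; the wrist camera has in their place "tool_from_camera" (4x4, takes a point from camera to tool coordinates, whose origin is the TCP and whose axes are the flange's). Camera axes: x right, y down, z forward; pixel columns grow to the right and rows downward; lengths in mm; the calibration is good to about 2 mm. A picture is of the moment at which its call begins: read the wrist's pose just before it. camera_model takes no time and is no camera call.
- close_job(): hands the job in; it is judged then, once.
Trained networks look in the newest picture that a camera, given by its name, has taken for a name from the list of things; names that differ only in an ending like _2 or _b are one class to them, and where a whole thing is asked for, a point or a joint stands for the part that bears it (a point fixed in the world has none). Each returns a list of dicts, best first, with "confidence" (0 to 1); they miss things now and then, are a little off and sometimes report something else, mostly with a low value. They report only what shows in the picture. A call takes as long as a camera call.
- look_for(target, camera): "xyz" ([x, y, z] in mm, in the coordinates of the camera as it stood for that picture, good to about 4 mm: the middle of the surface that is visible of it).
- outline_of(target, camera): "mask" (480x640 bool, what is visible of it).
- pinpoint(target, camera): "xyz" ([x, y, z] in mm, in the coordinates of the camera as it stood for that picture, good to about 4 mm: a listed point, or the origin of a listed thing).
The state is a dict: "t": time; "qpos": joint angles; "qvel": joint speeds; "joint_torque": joint torques, N m; "ee_pos": TCP position; "orientation": TCP orientation; "ft_force": force on the tool from outside, world axes, zero at the start; "moment": the same for the moment, N m; "width": finger opening in mm; "grasp_force": force on a finger pad.
Only numpy, scipy, OpenCV 4.12 (cv2) and the standard library are available. Lean on these libraries where they do the work, as an engineer would, in place of code of your own. Each camera call takes 0.05 s, during which the arm holds its last target. There are 200 camera calls.

## Task

The frosted sliding door of the small pine cabinet is bolted shut over the jars. Draw the steel bolt on the cabinet's top clear of the door, slide the door aside until its other notch lines up with the bolt, then push the bolt fully home again so that the door is latched open and the jars' bay is uncovered. Leave the jars, the canister, and the pan and tin on top standing where they are.

Things in the scene. Friction and masses are not known exactly. Their poses are not given: they have to be found in the camera images.
- cabinet: Low pine cabinet, open at the back, fixed to the worktop: 160 deep (x), 400 wide (y), 170 high. Origin: centre of its underside; x points from the door side to the open back, y along the door's travel, z up. At yaw 0 the door side faces the robot. A sill 10 high under the door reaches to x = -106. Upright divider at y = -30; the jars' bay is y -185 to -38, behind the door at the start.
- door (a joint): Travel (m) of the frosted door along cabinet +y: 0 shut, stop at 0.176. Slides with about 2 N, stays where left. Panel 200 wide, 164 high, mid-plane at cabinet x = -90. Pine comb 14 thick on its top edge (heights 170 to 190) has two notches 22 wide, 80 either side of its middle. Shut, the bolt sits in one; the other is centred on the bolt at 0.160 (enters within 5 mm). Teeth block it.
- door_pull (a point): Middle of the top face of the door's pull, a plain pine block on the door's front at its middle: 24 wide (along the travel), 44 deep (cabinet x -138 to -94), from 100 to 200 above the worktop. At cabinet x = -116, y = -100 + door travel. Can be pushed sideways or pinched from above.
- bolt (a joint): Travel (m) of the steel bolt along cabinet +x, away from the door: 0 fully home (nose through the comb, 3 mm past its front), clear of the comb from 0.018, stop at 0.036. Bar 140 long, 12 wide, 10 high, rounded nose, on the cabinet's top at cabinet y = -20; two guides over it, 16 high, at cabinet x = -60 and 40. Slides with about 1.5 N and stays where left.
- bolt_knob (a point): Middle of the top face of the bolt's knob: an upright steel cylinder 26 in diameter, from 188 to 222 above the worktop, at cabinet x = -20 + bolt travel, y = -20. Can be pushed either way along the bolt.
- jar_a: Empty glass mason jar, 68 in diameter, 115 high, in the bay behind the door; origin at the centre of its base. Leave alone.
- jar_b: The second jar, the same as jar_a. Leave alone.
- canister: Round glass canister with cork top, 90 in diameter, 120 high, in the cabinet's other bay; origin at the centre of its base. Leave alone.
- scale_pan: Shallow stainless steel scale pan, 100 in diameter, 25 high, on the cabinet's top towards its -y end; origin at the centre of its base. Leave alone.
- tin: Small tin, 60 in diameter, 55 high, on the cabinet's top towards its +y end; origin at the centre of its base. Leave alone.

How it is judged:
By the outcome, as a careful person would: the job done as asked, in the order asked, and still so for the second after the job is handed in, with the robot touching nothing.
It also fails if it takes over 53 s, if anything falls off the work surface, if the arm or the gripper's body presses on something with over 40 N, if the wrist force passes 120 N, or if a joint passes its speed limit or range.

## Working session

There is one attempt and no reset: what is moved stays moved. The work goes in short steps, Python scripts to look and compute and a shell command to move; the robot and the scene stay as the last step left them, time stands still between calls to the robot, and variables do not carry over. Pictures are saved under pics/ and viewed, at most 10 in all, crops included, and the job is handed in when it is done.

```bash
mkdir -p pics; cat > h.py <<'E'
import numpy as np, cv2
from scipy.spatial.transform import Rotation as R
from workcell import *
def cam2w(name,p):
    m=camera_model(name)
    if 'origin' in m:
        o=np.array(m['orientation'],float)
        Rm=o if o.shape==(3,3) else R.from_rotvec(o).as_matrix()
        return Rm@np.array(p)+np.array(m['origin'])
    ob=get_obs(); T=np.array(m['tool_from_camera'])
    q=T[:3,:3]@np.array(p)+T[:3,3]
    return R.from_rotvec(ob['orientation']).as_matrix()@q+np.array(ob['ee_pos'])
E
python3 - <<'E'
from h import *
np.set_printoptions(precision=1,suppress=True)
print(camera_model('scene'),get_obs()['orientation'])
for c in ['scene','side','wrist']:
    im=get_image(c); cv2.imwrite(f'pics/{c}0.png',im[:,:,::-1])
    for t in ['cabinet','door_pull','bolt_knob','scale_pan','tin','canister','jar_a']:
        for d in pinpoint(t,c)[:2]: print(c,t,round(d['confidence'],2),cam2w(c,d['xyz']))
print(get_obs()['t'])
E
```

```text
{'fx': 539.8531976989053, 'fy': 539.8531976989053, 'cx': 306.12574487540905, 'cy': 237.00637440417842, 'origin': array([1212.3,  141.9,  762.5]), 'orientation': array([-1.6, -1.9,  0.8])} [-2.2 -2.2  0. ]
scene cabinet 0.55 [563.9  92.2   0.2]
scene door_pull 0.81 [442.6  -3.5 196.5]
scene bolt_knob 0.89 [546.4  72.3 221.2]
scene scale_pan 0.93 [564.  -48.1 168.9]
scene scale_pan 0.47 [556.  167.9  13.4]
scene tin 0.68 [567.  229.1 169.6]
scene canister 0.21 [560.4  90.4  -1.6]
scene jar_a 0.98 [525.7 -50.2  16.4]
scene jar_a 0.86 [587.8  10.2  17.5]
side cabinet 0.86 [567.3  94.    7.7]
side door_pull 0.94 [453.7   1.5 200.1]
side bolt_knob 0.54 [546.1  70.5 222.2]
side scale_pan 0.75 [567.4 -49.6 169.7]
side scale_pan 0.38 [449.8  -0.7 201.5]
side tin 0.78 [569.4 229.2 172.1]
side canister 0.55 [559.6 172.3  11.9]
side canister 0.35 [543.9  73.5 222.6]
side jar_a 0.62 [593.3  10.7  14.3]
wrist door_pull 0.65 [446.9  -2.9 200.5]
wrist bolt_knob 0.7 [538.3  70.3 221.5]
wrist scale_pan 0.8 [564.8 -47.3 169.5]
1.2
```

View pics/scene0.png

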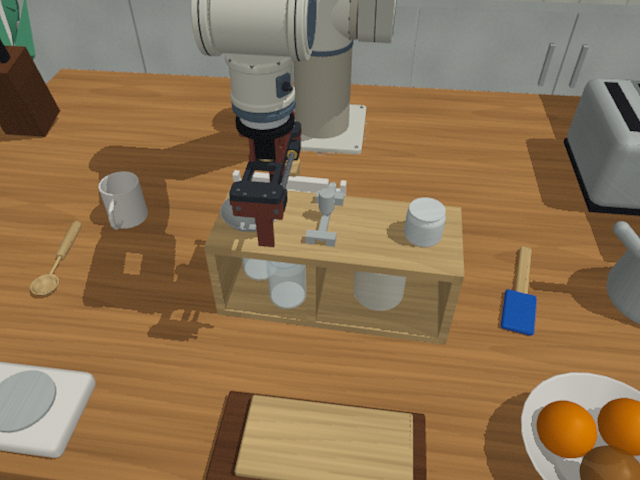

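View pics/side0.png

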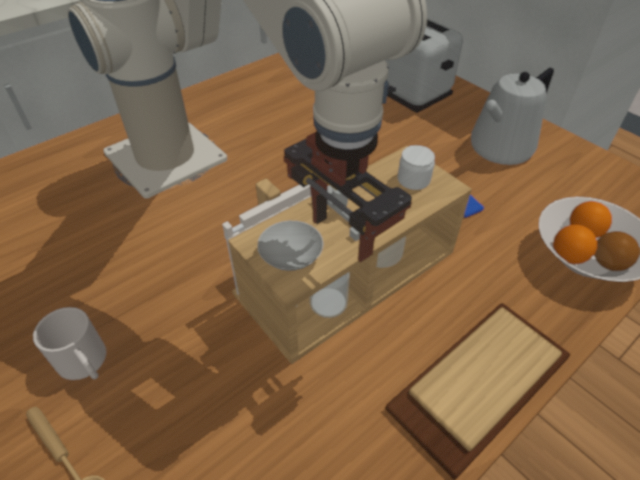

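The scene view shows the cabinet almost square to the robot. Its back top edge runs from about (210,248) to (463,270), with the knob at (326,200) and the tin at (425,220). The side view shows the pull at (268,190) and the pan at (290,243). I'll measure the yaw next.

```bash
cat >> h.py <<'E'
def ray(name,uv,z):
    m=camera_model(name); d=np.array([(uv[0]-m['cx'])/m['fx'],(uv[1]-m['cy'])/m['fy'],1.])
    o=np.array(m['origin']); v=cam2w(name,d)-o
    return o+v*(z-o[2])/v[2]
E
python3 - <<'E'
from h import *
np.set_printoptions(precision=1,suppress=True)
for c,uv in [('scene',(210,248)),('scene',(463,270)),('scene',(462,207)),('side',(294,312)),('side',(470,190)),('side',(229,240))]:
    print(c,uv,ray(c,uv,170))
a=cv2.imread('pics/wrist0.png'); b=cv2.imread('pics/scene0.png')[150:350,180:480]
cv2.imwrite('pics/comb.png',np.vstack([cv2.resize(a,(400,300)),cv2.resize(b,(400,267))]))
E
```

```text
scene (210, 248) [ 636.8 -101.2  170. ]
scene (463, 270) [635.4 287.2 170. ]
scene (462, 207) [488.1 295.5 170. ]
side (294, 312) [ 654.  -109.7  170. ]
side (470, 190) [651.9 286.2 170. ]
side (229, 240) [ 479.9 -103.3  170. ]
```

View pics/comb.png

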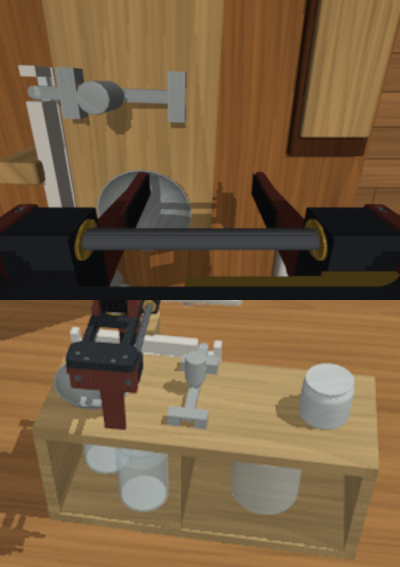

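```bash
python3 -m jog '0 0 0 0 0 0.29 -1; 0 0 0 0 0 0.58 -1; 0 0 0 0 0 0.87 -1; 0 0 0 0 0 1 -1; 0 0 0 0 0 1 -1'
```

```text
t: 1.7
ee_pos: [625.0, 0.0, 239.7]
orientation: [-2.721, -1.57, -0.0]
ft_force: [0.9, -0.4, -0.3]
width: 87.9
grasp_force: 0.0
```

The wrist crop shows the bolt running along the cabinet's x axis, with its nose in the comb and the knob between the two guides. From the edges the yaw is about 0 (within 1°), and the cabinet sits near (565, 92).

```bash
python3 -m jog '0 0 0 0 0 0.29 -1; 0 0 0 0 0 0.58 -1; 0 0 0 0 0 0.87 -1; 0 0 0 0 0 1 -1; 0 0 0 0 0 1 -1' && python3 -m jog '0 0 0.02 0 0 0.29 -1; 0 0 0.04 0 0 0.58 -1; 0 0 0.04 0 0 0.87 -1; 0 0 0.04 0 0 1 -1; 0 0 0.04 0 0 1 -1'
python3 - <<'E'
from h import *
np.set_printoptions(precision=1,suppress=True)
for c in ['scene','side','wrist']:
    get_image(c)
    for t in ['door_pull','bolt_knob','tin']:
        for d in pinpoint(t,c)[:1]: print(c,t,round(d['confidence'],2),cam2w(c,d['xyz']))
E
```

```text
t: 2.2
ee_pos: [625.0, 0.0, 239.7]
orientation: [-3.034, -0.815, 0.0]
ft_force: [0.6, -0.4, -0.9]
width: 88.0
grasp_force: 0.0
t: 2.7
ee_pos: [625.0, 0.0, 231.6]
orientation: [-3.142, -0.004, 0.0]
ft_force: [0.1, 0.0, 0.0]
width: 87.3
grasp_force: 0.0
scene door_pull 0.72 [445.8  -1.9 200.2]
scene bolt_knob 0.69 [545.9  71.2 224.3]
scene tin 0.71 [571.1 226.3 166.6]
side door_pull 0.86 [448.5  -2.  198.4]
side bolt_knob 0.71 [546.1  72.7 222.5]
side tin 0.83 [567.3 230.7 173.4]
wrist bolt_knob 0.57 [538.   72.2 222.3]
wrist tin 0.59 [567.5 234.3 172.1]
```

```bash
python3 -m jog '0 0 -0.1 0 0 0 -1; -0.2 -0.18 -0.1 0 0 0 -1; -0.4 -0.36 -0.1 0 0 0 -1; -0.4 -0.36 -0.1 0 0 0 -1; -0.4 -0.36 0 0 0 0 -1; -0.4 -0.36 0.11 0 0 0 -1; -0.4 -0.36 0.11 0 0 0 -1; -0.4 -0.36 0.11 0 0 0 -1' && python3 -m jog '0 0 0 0 0 0 1; 0 0 0 0 0 0 1; 0 0 0 0 0 0 1; 0 0 0 0 0 0 1; 0 0 0 0 0 0 1; 0 0 0 0 0 0 1; 0 0 0 0 0 0 1'
```

```text
t: 4.1
ee_pos: [545.3, 71.8, 209.8]
orientation: [3.141, -0.0, -0.001]
ft_force: [-0.8, -0.1, 0.1]
width: 87.6
grasp_force: 0.0
t: 4.8
ee_pos: [545.0, 72.0, 209.7]
orientation: [-3.142, -0.0, 0.0]
ft_force: [0.1, -0.3, 0.5]
width: 35.4
grasp_force: 0.0
```

```bash
python3 -m jog '0 0 0 0 0 0 1; 0 0 0 0 0 0 1; 0 0 0 0 0 0 1; 0 0 0 0 0 0 1' && python3 -m jog '0.04 0 0 0 0 0 1; 0.08 0 0 0 0 0 1; 0.11 0 0 0 0 0 1; 0.14 0 0 0 0 0 1; 0.14 0 0 0 0 0 1; 0.14 0 0 0 0 0 1'
```

```text
t: 5.2
ee_pos: [545.0, 71.8, 209.7]
orientation: [3.141, 0.0, -0.0]
ft_force: [-0.2, -3.2, 1.1]
width: 25.4
grasp_force: 30.0
t: 5.8
ee_pos: [574.0, 70.9, 209.7]
orientation: [3.14, 0.0, 0.002]
ft_force: [1.1, -7.8, -0.2]
width: 25.3
grasp_force: 30.0
```

```bash
python3 -m jog '0.14 0 0 0 0 0 -1; 0 0 0 0 0 0 -1; 0 0 0 0 0 0 -1; 0 0 0 0 0 0 -1; 0 0 -0.1 0 0 0 -1; 0 0 -0.2 0 0 0 -1; 0 0 -0.2 0 0 0 -1' >/dev/null; python3 - <<'E'
from h import *
np.set_printoptions(precision=1,suppress=True)
ob=get_obs();print(ob['t'],ob['ee_pos'],ob['ft_force'],ob['width'])
for c in ['scene','side','wrist']:
    im=get_image(c)
    if c=='wrist': cv2.imwrite('pics/wrist1.png',im[:,:,::-1])
    for t in ['door_pull','bolt_knob']:
        for d in pinpoint(t,c)[:1]: print(c,t,round(d['confidence'],2),cam2w(c,d['xyz']))
E
```

```text
6.5 [575.4  72.4 252.5] [ 0.6 -0.9 -0. ] 77.92317618807539
scene door_pull 0.57 [442.3  -2.7 200.4]
scene bolt_knob 0.61 [578.8  69.  225.8]
side door_pull 0.7 [450.8   1.  200.2]
side bolt_knob 0.91 [577.8  70.1 222.1]
wrist door_pull 0.91 [446.1  -1.3 200.5]
wrist bolt_knob 0.65 [574.   70.7 223.8]
```

View pics/wrist1.png

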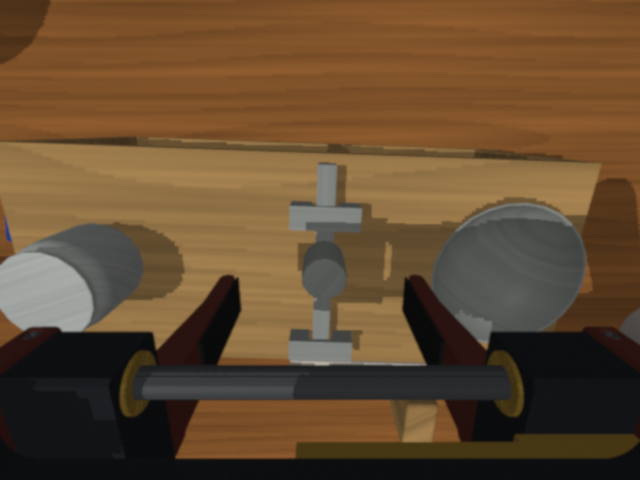

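The bolt is drawn about 29 mm and its nose no longer reaches the comb. The knob is at (325,270) and the pull at (415,420). The back edge slopes about 2°, so the cabinet yaw is around -2°. I'll grip the pull next.

```bash
python3 -m jog '-0.2 0.12 0 0 0 0 -1; -0.4 0.24 0 0 0 0 -1; -0.6 0.36 0 0 0 0 -1; -0.645 0.37 0 0 0 0 -1; -0.645 0.37 0.15 0 0 0 -1; -0.645 0.37 0.33 0 0 0 -1; -0.645 0.37 0.33 0 0 0 -1; -0.645 0.37 0.33 0 0 0 -1' && python3 -m jog '0 0 0 0 0 0 1; 0 0 0 0 0 0 1; 0 0 0 0 0 0 1; 0 0 0 0 0 0 1; 0 0 0 0 0 0 1; 0 0 0 0 0 0 1; 0 0 0 0 0 0 1; 0 0 0 0 0 0 1' && python3 -m jog '0 0 0 0 0 0 1; 0 0 0 0 0 0 1; 0 0 0 0 0 0 1; 0 0 0 0 0 0 1'
```

```text
t: 7.75
ee_pos: [444.2, -1.8, 183.8]
orientation: [-3.142, -0.0, 0.002]
ft_force: [-0.5, 0.6, 0.5]
width: 87.9
grasp_force: 0.0
t: 8.55
ee_pos: [444.0, -2.0, 183.6]
orientation: [-3.142, -0.0, 0.0]
ft_force: [0.0, 0.2, 0.2]
width: 27.2
grasp_force: 0.0
t: 8.95
ee_pos: [443.9, -2.0, 183.6]
orientation: [-3.141, 0.001, 0.0]
ft_force: [0.0, 1.1, 0.5]
width: 24.3
grasp_force: 30.0
```

```bash
python3 -m jog '0 -0.08 0 0 0 0 1; 0.005 -0.2 0 0 0 0 1; 0.01 -0.32 0 0 0 0 1; 0.01 -0.44 0 0 0 0 1; 0.015 -0.56 0 0 0 0 1; 0.02 -0.68 0 0 0 0 1; 0.02 -0.78 0 0 0 0 1; 0.02 -0.8 0 0 0 0 1' && python3 -m jog '0 0 0 0 0 0 1; 0 0 0 0 0 0 1; 0 0 0 0 0 0 1'
```

```text
t: 9.75
ee_pos: [449.4, 159.6, 183.7]
orientation: [-3.141, -0.003, -0.005]
ft_force: [6.6, -2.1, -4.2]
width: 24.5
grasp_force: 30.0
t: 10.05
ee_pos: [449.4, 158.6, 183.7]
orientation: [-3.141, 0.0, -0.005]
ft_force: [4.8, 1.6, -6.2]
width: 24.3
grasp_force: 30.0
```

```bash
python3 - <<'E'
from h import *
np.set_printoptions(precision=1,suppress=True)
for c in ['scene','side','wrist']:
    im=get_image(c)
    if c=='scene': cv2.imwrite('pics/scene2.png',cv2.resize(im[130:350,190:490,::-1],(800,587)))
    for t in ['door_pull','bolt_knob']:
        for d in pinpoint(t,c)[:1]: print(c,t,round(d['confidence'],2),cam2w(c,d['xyz']))
E
```

```text
scene door_pull 0.81 [449.4 157.2 200.4]
scene bolt_knob 0.86 [580.3  70.2 222. ]
side door_pull 0.65 [453.5 158.9 197.8]
side bolt_knob 0.93 [579.   74.  221.3]
wrist door_pull 0.73 [451.5 157.6 198.9]
```

View pics/scene2.png

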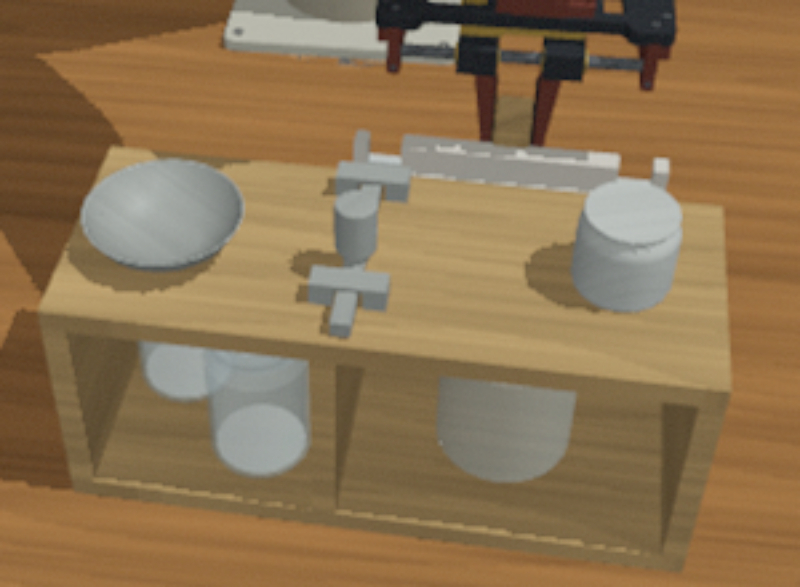

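The door is open about 160 mm and the jars' bay is clear. The bolt's nose at (362,145) lines up with the gap in the comb, between the tooth at (385,160) and the next one. I'll release the pull and go back to the knob.

```bash
python3 -m jog '0 0 0 0 0 0 -1; 0 0 0 0 0 0 -1; 0 0 0 0 0 0 -1; 0 0 0 0 0 0 -1; 0 0 0 0 0 0 -1; 0 0 -0.15 0 0 0 -1; 0 0 -0.34 0 0 0 -1; 0 0 -0.34 0 0 0 -1' && python3 -m jog '0.2 0.14 0 0 0 0 -1; 0.4 0.28 0 0 0 0 -1; 0.6 0.4 0 0 0 0 -1; 0.63 0.435 0 0 0 0 -1; 0.63 0.435 0 0 0 0 -1; 0.63 0.435 0.1 0 0 0 -1; 0.63 0.435 0.2 0 0 0 -1; 0.63 0.435 0.2 0 0 0 -1'
```

```text
t: 11.3
ee_pos: [450.6, 158.9, 255.9]
orientation: [-3.139, -0.0, -0.012]
ft_force: [-0.2, 0.9, 0.7]
width: 84.6
grasp_force: 0.0
t: 12.1
ee_pos: [570.6, 71.7, 208.9]
orientation: [3.141, 0.001, -0.01]
ft_force: [-0.2, 0.5, 0.4]
width: 87.8
grasp_force: 0.0
```

```bash
python3 - <<'E'
from h import *
np.set_printoptions(precision=1,suppress=True)
print(get_obs()['ee_pos'])
for c in ['scene','side','wrist']:
    im=get_image(c)
    for t in ['door_pull','bolt_knob']:
        for d in pinpoint(t,c)[:1]: print(c,t,round(d['confidence'],2),cam2w(c,d['xyz']))
E
```

```text
[570.6  71.7 208.9]
scene door_pull 0.56 [447.8 155.  200.7]
scene bolt_knob 0.97 [580.4  72.6 224.4]
side door_pull 0.66 [455.9 160.  199.5]
side bolt_knob 0.82 [577.4  73.4 222.3]
wrist bolt_knob 0.59 [577.4  71.  221.6]
```

```bash
python3 -m jog '0.03 0.005 0 0 0 0 -1; 0.03 0.005 0 0 0 0 1; 0.03 0.005 0 0 0 0 1; 0.03 0.005 0 0 0 0 1; 0.03 0.005 0 0 0 0 1; 0.03 0.005 0 0 0 0 1; 0.03 0.005 0 0 0 0 1; 0.03 0.005 0 0 0 0 1' && python3 -m jog '0 0 0 0 0 0 1; 0 0 0 0 0 0 1; 0 0 0 0 0 0 1; 0 0 0 0 0 0 1; 0 0 0 0 0 0 1' && python3 -m jog '-0.03 0 0 0 0 0 1; -0.06 0 0 0 0 0 1; -0.09 0 0 0 0 0 1; -0.12 0 0 0 0 0 1; -0.145 -0.005 0 0 0 0 1; -0.145 -0.005 0 0 0 0 1; -0.145 -0.005 0 0 0 0 1'
```

```text
t: 13.35
ee_pos: [579.9, 70.0, 211.7]
orientation: [3.142, 0.0, -0.0]
ft_force: [-0.7, -0.3, 0.2]
width: 35.4
grasp_force: 0.0
t: 13.85
ee_pos: [580.0, 70.4, 211.7]
orientation: [-3.141, -0.0, -0.0]
ft_force: [-0.7, 4.2, 0.2]
width: 25.3
grasp_force: 30.0
t: 14.55
ee_pos: [550.6, 71.4, 211.7]
orientation: [-3.141, 0.0, 0.001]
ft_force: [-0.9, 5.9, 0.3]
width: 25.5
grasp_force: 30.0
```

```bash
python3 -m jog '-0.01 0 0 0 0 0 1; -0.015 0 0 0 0 0 1; -0.02 0 0 0 0 0 1; -0.02 0 0 0 0 0 1'
```

```text
t: 14.95
ee_pos: [547.3, 71.5, 211.7]
orientation: [-3.141, 0.0, -0.001]
ft_force: [0.9, 6.3, -1.6]
width: 25.6
grasp_force: 30.0
```

```bash
python3 -m jog '-0.01 0 0 0 0 0 1; -0.02 0 0 0 0 0 1; -0.02 0 0 0 0 0 1; -0.02 0 0 0 0 0 1'; python3 - <<'E'
from h import *
np.set_printoptions(precision=1,suppress=True)
for c in ['scene','side','wrist']:
    im=get_image(c)
    if c=='wrist': cv2.imwrite('pics/w3.png',im[:,:,::-1])
    for t in ['door_pull','bolt_knob']:
        for d in pinpoint(t,c)[:1]: print(c,t,round(d['confidence'],2),cam2w(c,d['xyz']))
E
```

```text
t: 15.35
ee_pos: [545.7, 71.5, 211.8]
orientation: [-3.14, 0.0, -0.009]
ft_force: [9.8, 6.8, -9.6]
width: 25.5
grasp_force: 30.0
scene door_pull 0.58 [446.7 159.6 200.2]
scene bolt_knob 0.57 [545.9  71.2 221.9]
side door_pull 0.65 [560.3 171.8  13.4]
side bolt_knob 0.87 [541.9  72.2 221.9]
wrist bolt_knob 0.8 [540.4  74.4 223.6]
```

View pics/w3.png

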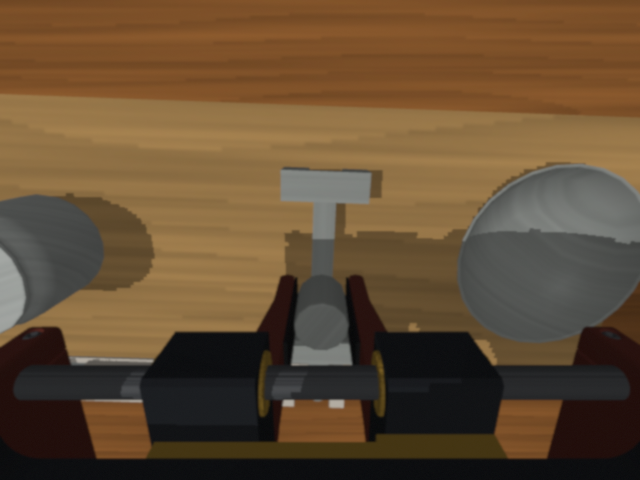

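The wrist view shows the bolt in, with its tail drawn back level with the rear guide at (325,185) and a firm 10 N stop. I'll release and check.

```bash
python3 -m jog '0 0 0 0 0 0 -1; 0 0 0 0 0 0 -1; 0 0 0 0 0 0 -1; 0 0 0 0 0 0 -1; 0 0 0 0 0 0 -1; 0 0 -0.15 0 0 0 -1; 0 0 -0.35 0 0 0 -1; 0 0 -0.5 0 0 0 -1' && python3 -m jog '0.25 0 0 0 0 0 -1; 0.5 0 0 0 0 0 -1; 0.5 0 -0.1 0 0 0 -1; 0.5 0 -0.1 0 0 0 -1; 0.5 0 -0.1 0 0 0 -1'; python3 - <<'E'
from h import *
np.set_printoptions(precision=1,suppress=True)
P={}
for c in ['scene','side','wrist']:
    P[c]=get_image(c)[:,:,::-1]
    for t in ['door_pull','bolt_knob','scale_pan','tin']:
        for d in pinpoint(t,c)[:1]: print(c,t,round(d['confidence'],2),cam2w(c,d['xyz']))
cv2.imwrite('pics/end.png',np.vstack([cv2.resize(P['side'][120:340,200:500],(410,300)),cv2.resize(P['scene'][150:350,190:480],(410,283))]))
cv2.imwrite('pics/endw.png',P['wrist'])
E
```

```text
t: 16.6
ee_pos: [543.2, 71.0, 313.6]
orientation: [3.142, -0.0, 0.001]
ft_force: [-0.1, -0.2, 0.0]
width: 85.9
grasp_force: 0.0
t: 17.1
ee_pos: [642.6, 71.0, 331.6]
orientation: [3.142, -0.0, 0.0]
ft_force: [-0.2, -0.0, 0.4]
width: 88.2
grasp_force: 0.0
scene door_pull 0.75 [447.8 156.9 200.1]
scene scale_pan 0.57 [565.1 -50.9 169.6]
scene tin 0.89 [567.8 225.  169.4]
side door_pull 0.73 [455.6 158.6 199.9]
side bolt_knob 0.81 [544.3  74.5 225.9]
side scale_pan 0.86 [567.5 -47.5 171.6]
side tin 0.78 [568.  231.  174.1]
wrist door_pull 0.76 [450.5 163.4 197.7]
wrist bolt_knob 0.6 [539.8  71.4 221.7]
wrist scale_pan 0.86 [563.2 -47.9 170.6]
wrist tin 0.81 [566.2 234.8 172.3]
```

View pics/end.png

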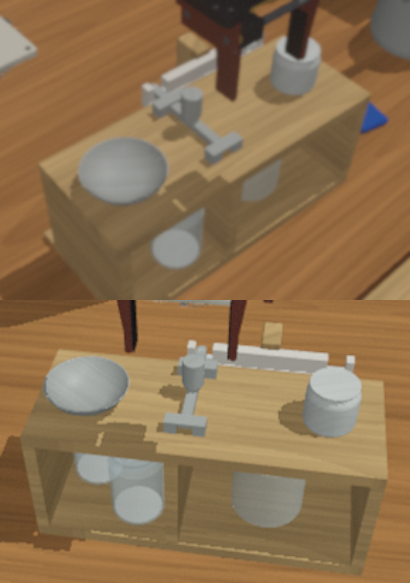

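View pics/endw.png

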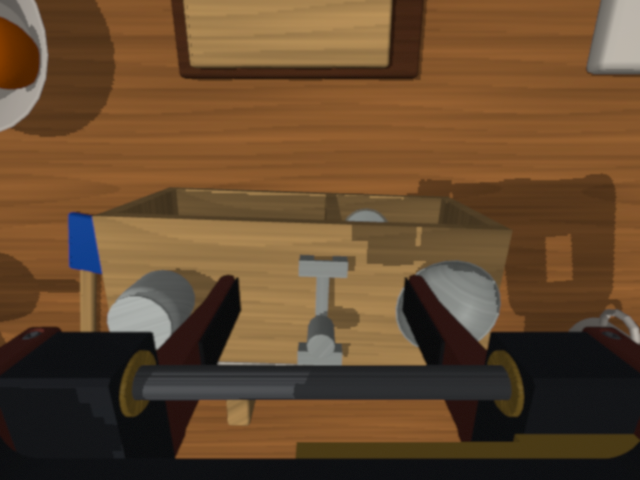

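The final views show the bolt home through the comb (nose at about (195,350) in the lower crop). The door is open, and the pan, tin, jars and canister are where they were.

```bash
python3 -c "
from workcell import *
print(close_job())"
```

```text
the job is handed in; nothing more can be done
None
```

The door is latched open at about 160 mm with the bolt pushed home to its stop, the jars' bay is uncovered, nothing else shows as moved, and the job was handed in at about 17 s.

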